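# Re-file a misplaced milling blank

### The arm

A 6-joint arm with a two-finger parallel gripper is mounted at the origin on the work surface. World frame = base frame: x ahead of the robot, y to its left, z up, the work surface at z = 0. Lengths are in m, angles in rad, forces in N, time in s.
With the tool pointing down it reaches from about 0.35 to 0.975 m from the base axis. Payload 4.9 kg.
Tool frame: the origin (TCP) lies midway between the tips of the shut fingers; the grasp point (between the pads) lies 19 mm behind it; z points along the fingers, y is the direction in which the jaws open and shut (so a half turn about z gives the same grasp; the last joint's range is limited). The gripper opens to 85 mm and grips with 20 to 120 N. Pads are 22 mm wide; open, the fingers measure 114 mm over their backs; the gripper's body (76 mm by 85 mm) begins 54 mm behind the grasp point. The pads swing forward as they close: fully open they stand 13 mm farther back than shut.
Start: joints at [1.104, 0.053, 1.613, -0, 1.476, -0.119], TCP at [0.213, 0.588, 0.231] pointing down, gripper open.
Joint ranges: [-3.01, 3.01], [-1.01, 2.22], [0.06, 2.58], [-1.02, 4.17], [0.09, 2.62], [-3.14, 3.14]. Speed limits (rad/s): [2.57, 2.57, 3.14, 3.14, 3.14, 3.14].

### API

Orientations are given as a rotation vector (axis times angle).
In Python, from station import ctrl gives the robot as it stands.
- The arm moves only by the tool jog_arm, never from a script. Its argument "steps" is a list of rows, each an object of numbers: "dx", "dy", "dz": the shift along the world's x, y, z in units of 60 mm (1.0 is 60 mm); "twist": the turn about the world's z in units of 10 degrees (1.0 is 10 degrees). A call has 1 to 5 rows; each row is the pose to reach, as a shift and turn from the pose measured when the call began; what a row does not reach only later rows make up. A row lasts 1/8 s, in which the tool goes at most 62.5 mm and 10.7 degrees, less where a joint would pass 70% of its speed; a pose out of reach is approached as far as the arm can. A call with a gripper value outside its range is refused whole. "gripper" is the closure in counts, from 0 (fully open) to 255 (shut), set as the call begins (left out, the last holds). The fingers move at their own pace and stop on an object; "newtons" is the grip in N (left out, the last holds). Time passes only in rows, so rows that repeat a pose let the fingers close. It gives the time, the measured TCP pose, the force and the opening at its end, in the units of the state.
- ctrl.get_obs(): the state, without advancing time (a new reading comes with each control period).
- ctrl.get_image(name): name is "side" or "top"; returns a dict with "frame" (400x640x3 uint8, red, green, blue), "range_z" (400x640 float32, m along the optical axis (not along the pixel's ray), 0 where there is no reading), "fx", "fy", "cx", "cy" (pixels), "extrinsics" (4x4, takes a point from camera to world coordinates). Camera axes: x right, y down, z forward; pixel columns grow to the right and rows downward; lengths in m; the calibration is good to about 2 mm. A picture is of the moment at which its call begins.
- ctrl.finish_job(): hands the job in, once; it reports no verdict.
The state is a dict: "t": time; "q": joint angles; "dq": joint speeds; "effort": joint torques, N m; "tool_pos": TCP position; "tool_rot": TCP orientation; "contact_force": force on the tool from outside, world axes, zero at the start; "wrist_torque": the same for the moment, N m; "opening": finger opening in m.
Only numpy, scipy, OpenCV 4.12 (cv2) and the standard library are available. Lean on these libraries where they do the work, as an engineer would, in place of code of your own. Each camera call takes 0.05 s, during which the arm holds its last target.

### The job

The box with the clear hinged lid is for the thick (20 mm) milling blanks, but one thin 12 mm blank has been put in it by mistake. Open the lid, take out the thin blank and slide it on edge, fully home, into the free slot of the open grey rack where the other thin blanks stand; the blanks are brittle, so lower it in and do not let it drop. Then close the lid to keep the dust off, and leave all the other blanks and the things on the bench where they are.

Things in the scene. Friction and masses are not known exactly. Their poses are not given: they have to be found in the camera images.
- box: Fixed grey box for thick blanks, 112 mm (x) x 164 mm (y), base walls 50 mm high; clear hood on it, 113 mm high shut. Origin: centre of underside, z up; handle side faces -x, hinge at +x. Three slots 22.5 mm wide at y = -47, 0, 47 mm, slot planes parallel to x and z, dividers up to 45 mm over the bench. Blanks in them: centre 57 mm, top 107 mm over the bench.
- lid_handle (a point): Middle of the hood's grip, a round bar 10 mm thick, 80 mm long, along the box's y, 38 mm off the hood's sloping front. Shut: 67 mm in front (-x) of the box's origin, 123 mm over the bench; open: 133 mm behind it, 171 mm over the bench, the highest part. Fingers pointing straight down, one on its -x and one on its +x side, up to 30 mm open, clear the hood at every lid angle; the bar turns between them.
- lid_hinge (a point): Middle of the lid's hinge axis on the box's rear rim: 56 mm behind (+x) the box's origin, 50 mm over the bench; the axis runs along the box's y. Shut, the handle bar is 123 mm in front of it and 73 mm above it (radius 144 mm).
- lid (a joint): Angle of the clear hood, rad: 0 shut, 1.6 fully open at its stop, the hood then standing upright behind the blanks. Mass 0.25 kg, damped hinge: let go below about 0.8 it sinks shut, above about 1.2 it sinks open and stays (1 to 2 s). Moving the bar takes 1 to 3 N.
- blank_thin: The misplaced thin blank: white ceramic disc, 98.6 mm diameter, 12 mm thick, about 0.28 kg, on edge in any one of the box's three slots. Origin: disc centre; y axis = disc axis, level, along the box's y. At least 31 mm are free on either side of its upper half. Pinch it across its thickness from above, at the top of its rim.
- blank_thick_a: One of two thick white ceramic blanks, 98.6 mm diameter, 20 mm thick, about 0.46 kg, on edge in the box, where it belongs. Origin: disc centre; y axis = disc axis.
- blank_thick_b: The other thick blank in the box, like blank_thick_a.
- rack: Fixed open rack of grey bent sheet steel for thin blanks, 110 mm (x) x 136 mm (y), 59 mm high. Origin: centre of underside, z up. Three slots 14.7 mm wide at y = -44, 0, 44 mm, slot planes parallel to x and z, each between two upright sheets 80 mm long, straight up to 50 mm over the bench and flared outwards 5 mm above that. The slot at y = 44 mm is free.
- free_slot (a point): Where a thin blank's centre lies when fully home in the rack's free slot, resting on two rods: 62 mm over the bench, 44 mm to the +y side of the rack's origin. Axes as the rack's; the blank's axis lies along y. Its lower edge meets the slot's mouth when its centre is 108 mm over the bench. Seated, it has 32 mm free to the next blank.
- rack_blank_a: Thin blank (98.6 mm diameter, 12 mm thick) in the rack's middle slot, where it belongs. Origin: disc centre; y axis = disc axis.
- rack_blank_b: Thin blank, the same, in the rack's slot at y = -44 mm.
- dental_model: Bystander: stone model of a tooth arch, 52 x 62 x 30 mm, between box and rack. Origin: centre of underside.
- caliper: Bystander: caliper lying flat, 225 mm long (its x), 12 mm high, behind box and rack. Origin: under the middle of its beam.
- jar: Bystander: closed white jar, 58 mm diameter, 75 mm high, at the left. Origin: centre of underside.
- mouse: Bystander: black computer mouse, 100 x 58 x 33 mm, at the right. Origin: centre of underside.
Not all that is in view belongs to the job. Of the things that look like the rack, the largest one is meant.

How it is judged:
On the way:
1. the lid is open (value of joint lid above 1.2 rad), for 0.2 s.
At the end, for the whole second after the job is handed in: The lid is shut (within 0.06 rad) and the thin blank stands fully home and at rest in the rack's free slot: its centre within 5 mm (x), 4 mm (y) and 4 mm (height) of free_slot, its axis within 0.1 rad of the slot's (value of joint lid below 0.06 rad and x of blank_thin in the frame of free_slot between -0.005 and 0.005 m and y of blank_thin in the frame of free_slot between -0.004 and 0.004 m and z of blank_thin in the frame of free_slot between -0.004 and 0.004 m and angle between the y axis of blank_thin and the y axis of free_slot, either way round below 0.1 rad and linear speed of blank_thin below 0.02 m/s); the robot touches nothing.
It fails at once if the thin blank is dropped: it moves faster than 0.6 m/s (a fall of about 18 mm) while the fingers do not hold it (linear speed of blank_thin above 0.6 m/s and contact force between the fingers and blank_thin below 0.2 N).
It fails at once if another blank is moved by more than 15 mm (distance of any of blank_thick_a, blank_thick_b, rack_blank_a, rack_blank_b from where it was at the start of the episode above 0.015 m).
It fails at once if the model, caliper, jar or mouse is moved by more than 25 mm (distance of any of dental_model, caliper, jar, mouse from where it was at the start of the episode above 0.025 m).
It also fails if it takes over 66 s, if anything falls off the work surface, if the arm or the gripper's body presses on something with over 40 N, if the wrist force passes 120 N, or if a joint passes its speed limit or range.

## Working session

There is one attempt and no reset: what is moved stays moved. The work goes in short steps, Python scripts to look and compute and a tool call to move; the robot and the scene stay as the last step left them, time stands still between calls to the robot, and variables do not carry over. Pictures are saved under pics/ and viewed, and the job is handed in when it is done.

Besides the shell and the picture viewer there is one more tool, called after "Call:" by a JSON object that holds its "api" and its "payload". jog_arm: Moves the arm, as the interface text tells. Its arguments: {"type":"object","properties":{"steps":{"type":"array"},"gripper":{"type":"number"},"newtons":{"type":"number"}},"required":["steps"]}

```bash
ls; mkdir -p pics; cat > h.py <<'E'
from station import ctrl
import numpy as np, cv2
def grab(n,tag):
    im=ctrl.get_image(n); cv2.imwrite(f'pics/{tag}.png',im['frame'][:,:,::-1]); np.savez(f'pics/{tag}.npz',**im); return im
def pts(im):
    z=im['range_z'];v,u=np.mgrid[:z.shape[0],:z.shape[1]]
    P=np.stack([(u-im['cx'])/im['fx']*z,(v-im['cy'])/im['fy']*z,z],-1)
    E=im['extrinsics'];W=P@E[:3,:3].T+E[:3,3];W[z==0]=np.nan;return W
def proj(im,p):
    E=im['extrinsics'];c=(np.asarray(p)-E[:3,3])@E[:3,:3];return c[...,0]/c[...,2]*im['fx']+im['cx'],c[...,1]/c[...,2]*im['fy']+im['cy']
def st():
    o=ctrl.get_obs();print({k:np.round(o[k],4) for k in('t','tool_pos','tool_rot','contact_force','opening')});return o
E
python3 - <<'E'
from h import *
o=st()
for n in('top','side'):
    im=grab(n,n+'0');print(n,im['extrinsics'].round(3).tolist(),im['fx'])
E
```

```text
pics
{'t': np.float64(0.0), 'tool_pos': array([0.2127, 0.587 , 0.2301]), 'tool_rot': array([-0.5435, -3.0936,  0.0031]), 'contact_force': array([-0.2041,  0.1691,  0.2232]), 'opening': np.float64(0.0856)}
top [[-0.008, -0.985, 0.174, 0.319], [-1.0, 0.005, -0.02, 0.02], [0.019, -0.174, -0.985, 1.309], [0.0, 0.0, 0.0, 1.0]] 491.4277943871852
side [[0.914, -0.266, 0.308, 0.061], [-0.407, -0.604, 0.685, -1.065], [0.004, -0.751, -0.66, 1.128], [0.0, 0.0, 0.0, 1.0]] 496.4511469514846
```

View pics/top0.png

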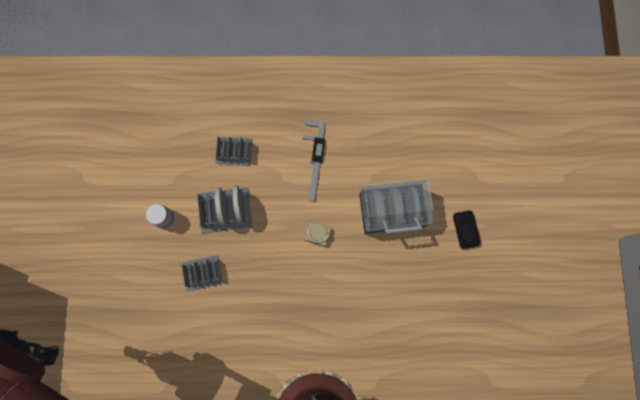

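View pics/side0.png

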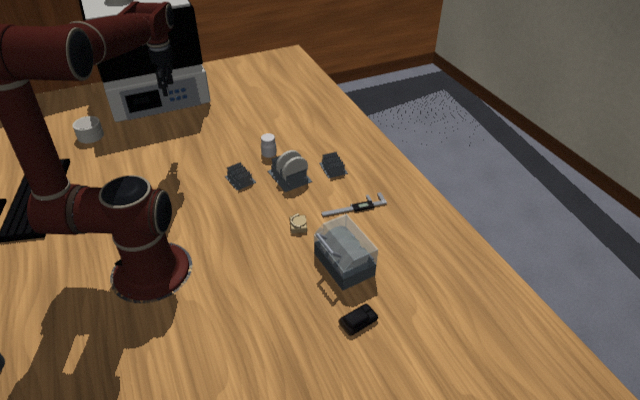

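The top view shows the box at about (395,207) and the large rack at (225,210), with two smaller decoy racks at (235,150) and (203,272). The model is at (318,233), the jar at (158,215) and the mouse at (467,229). Next I enlarge both and look at depth.

```bash
python3 - <<'E'
from h import *
im=dict(np.load('pics/top0.npz'));W=pts(im);f=im['frame'][:,:,::-1]
a=cv2.resize(f[165:250,345:450],None,fx=5,fy=5,interpolation=cv2.INTER_CUBIC)
b=cv2.resize(f[170:250,180:270],None,fx=5,fy=5,interpolation=cv2.INTER_CUBIC)
c=np.zeros((max(a.shape[0],b.shape[0])*1,a.shape[1],3),np.uint8);cv2.imwrite('pics/boxz.png',a);cv2.imwrite('pics/rackz.png',b)
for nm,(r0,r1,c0,c1) in {'box':(170,246,350,445),'rack':(178,242,188,262)}.items():
    w=W[r0:r1:4,c0:c1:5]
    print(nm);print('\n'.join(' '.join('%4.0f'%(x*1000) for x in r) for r in w[...,2]))
    h=W[r0:r1,c0:c1].reshape(-1,3);h=h[h[:,2]>.03]
    r=cv2.minAreaRect((h[:,:2]*1000).astype(np.float32));print(r,np.nanmax(h[:,2]))
E
```

```text
box
   2   -4   -3    3    1   -3   -5   -1    5   -3   -2   -3   -3   -3    3    3    2   -3   -2
  -4   -0    0   -1    1    1   -0   -2    0   -1   -1   -2    0   -3    1   -0    1   -2    6
   1    1    0    4    0   -0    1   -2    4    0    2   -2    1   -4  115  113   -1    2   -1
  -1   -0    2   -1   -2    3    4  110  114  114  112  117  111  114  115  115    0    0    2
  -4    5    4  106  114  112  112  115  115  114  114  108  116  114  116  112   -5    1    4
  -1    7    6  110  113  114  114  117  109  112  115  113  111  108  113  113  117   -0   -1
  -2    4   25  112  112  115  110  114  113  114  112  112  114  116  112  109  112   -1    4
  -5    1   15  114  116  113  118  113  114  111  111  116  109  110  110  112  115   -4    2
  -2    2    2  101  116  113  113  116  113  113  112  108  110  112  112  111  113    2    1
  -2    2    0   92  115  113  115  116  113  115  110  115  118  113  118  112  110    2    3
  -1   -2   -2   80  111  115  114  112  112  116  110  115  116  113  119  113  113   -1    1
   2   -0   -1   74  111  114  113  111  110  112  
[... 1456 characters left out ...]
   54   -1  108   70    8   54  105   55    7   -4    1
   1   -0   -2   38   43   -3  102   79   12    2   96   52    3    1   -3
  -3    2   -1   44   -1   -2   95   83   58    1   89   50   21   -0    0
  -5   -3   -5   48   21   18   54   80   29    2   72    2    6    5   -4
  -1   -3   -6    4    2    2    1   -1    1    6    4   -1    2   -0   -2
  -1    1   -3    4    3    4    5    5    2   -0   -0   -1   -2   -1   -1
  -2    2  nan   -3   -1   -4   -3   -2   -1   -1    0   -1   -4    1   -2
  -2    0   -1    2    1   -2    1   -2   -2    2   -2    3   -2   -2   -1
((529.3543701171875, 242.05169677734375), (95.802490234375, 119.17835235595703), 7.040426254272461) 0.11366505479795741
```

```bash
python3 - <<'E'
from h import *
im=dict(np.load('pics/side0.npz'));f=im['frame'][:,:,::-1]
cv2.imwrite('pics/sidez.png',cv2.resize(f[205:305,290:400],None,fx=5,fy=5,interpolation=cv2.INTER_CUBIC))
E
```

```text
(no output)
```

View pics/boxz.png

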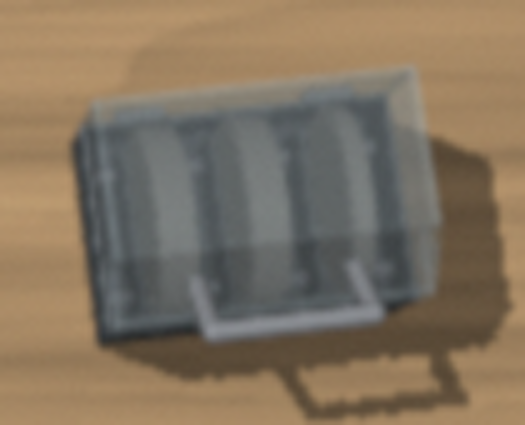

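View pics/rackz.png

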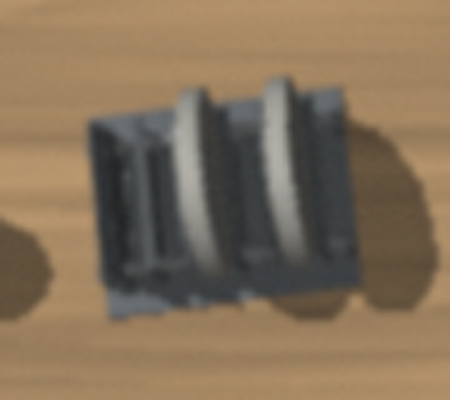

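View pics/sidez.png

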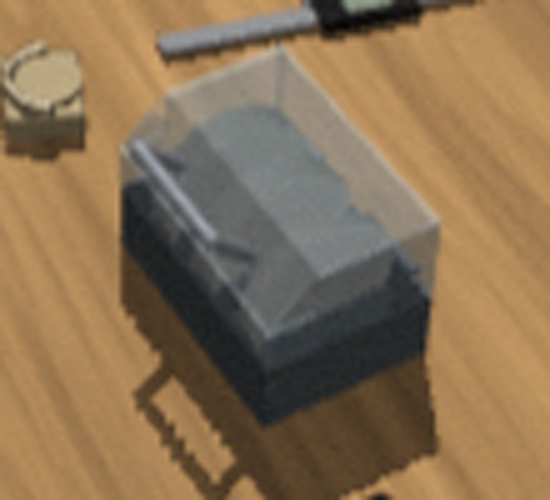

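```bash
cat > fit.py <<'E'
from h import *
from scipy.optimize import least_squares
def loc(p,W):
    c,s=np.cos(p[2]),np.sin(p[2]);d=W[:,:2]-p[:2]
    return np.c_[d[:,0]*c+d[:,1]*s,-d[:,0]*s+d[:,1]*c,W[:,2]]
def disc(L,cy,cz,t=.012,r=.0493):
    a=np.hypot(L[:,0],L[:,2]-cz)-r;b=abs(L[:,1]-cy)-t/2
    return np.where((a>0)&(b>0),np.hypot(a,b),np.maximum(a,b))
def segd(L,A,B):
    A,B=map(np.array,(A,B));u=B-A;t=np.clip((L-A)@u/(u@u),0,1);return np.linalg.norm(L-A-t[:,None]*u,axis=1)
def run(res,p0):
    r=least_squares(res,p0,loss='soft_l1',f_scale=.004,x_scale=[.01,.01,.05]);return r.x,np.median(abs(r.fun))
def rackfit(im,win,dp=(0,-.044)):
    W=pts(im);r0,r1,c0,c1=win;h=W[r0:r1,c0:c1].reshape(-1,3);h=h[(h[:,2]>.068)&(h[:,2]<.125)]
    return run(lambda p:np.min([disc(loc(p,h),c,.062) for c in dp],0),[.529,.235,.11]),len(h)
E
python3 - <<'E'
from fit import *
im=dict(np.load('pics/top0.npz'));W=pts(im)
print('rack top',rackfit(im,(178,242,188,262)))
si=dict(np.load('pics/side0.npz'))
u,v=proj(si,[.53,.235,.06]);print(u,v)
print('rack side',rackfit(si,(140,195,265,320)))
def barfit(im,win):
    W=pts(im);r0,r1,c0,c1=win;h=W[r0:r1,c0:c1].reshape(-1,3);h=h[(h[:,2]>.119)&(h[:,2]<.15)]
    c,s=np.cos(.107),np.sin(.107);d=h[:,:2]-[.515,-.207];lx=d[:,0]*c+d[:,1]*s
    h=h[lx<-.055]
    return run(lambda p:segd(loc(p,h),(-.067,-.04,.123),(-.067,.04,.123))-.005,[.515,-.207,.107]),len(h)
print('bar top',barfit(im,(170,246,350,445)))
u,v=proj(si,[.45,-.21,.123]);print(u,v)
print('bar side',barfit(si,(205,305,300,390)))
for nm,I,(r0,r1,c0,c1) in (('top',im,(170,246,350,445)),('side',si,(205,305,300,390))):
    h=pts(I)[r0:r1,c0:c1].reshape(-1,3);h=h[(h[:,2]>.105)&(h[:,2]<.117)]
    print(nm,cv2.minAreaRect((h[:,:2]*1000).astype(np.float32)))
E
```

```text
rack top ((array([0.53059487, 0.24186589, 0.11803376]), np.float64(0.000796197974869706)), 485)
289.924415527367 163.9616260130766
rack side ((array([0.52616913, 0.24380356, 0.13302975]), np.float64(0.0017247093287107735)), 476)
bar top ((array([ 0.5273948 , -0.20643318,  0.10466709]), np.float64(0.0010640392366829607)), 75)
321.0761976384655 243.64282902945945
bar side ((array([ 0.52422531, -0.21088053,  0.08759005]), np.float64(0.001425647528149609)), 83)
top ((527.2813720703125, -206.91162109375), (114.0215072631836, 164.53358459472656), 6.052004814147949)
side ((523.061767578125, -206.81004333496094), (118.77420806884766, 170.1425323486328), 6.947072982788086)
```

```bash
cat > ov.py <<'E'
from fit import *
def glob(p,L):
    c,s=np.cos(p[2]),np.sin(p[2]);L=np.asarray(L,float);return np.stack([p[0]+L[...,0]*c-L[...,1]*s,p[1]+L[...,0]*s+L[...,1]*c,L[...,2]],-1)
def draw(img,im,p,L,col,k,off,closed=False):
    u,v=proj(im,glob(p,L));q=np.stack([(u-off[0]+.5)*k,(v-off[1]+.5)*k],-1)
    cv2.polylines(img,[(q*8).astype(np.int32)],closed,col,1,cv2.LINE_AA,3)
def rect(hx,hy,z,cy=0):return [(-hx,cy-hy,z),(hx,cy-hy,z),(hx,cy+hy,z),(-hx,cy+hy,z)]
def circ(cy,cz=.062):
    t=np.linspace(0,2*np.pi,60);return np.c_[.0493*np.cos(t),cy+0*t,cz+.0493*np.sin(t)]
def crop(im,win,k):
    r0,r1,c0,c1=win;return cv2.resize(im['frame'][r0:r1,c0:c1,::-1],None,fx=k,fy=k,interpolation=cv2.INTER_CUBIC)
E
python3 - <<'E'
from ov import *
box=[.5255,-.2075,.107];rack=[.529,.2425,.122]
rows=[]
for nm,wb,wr in (('top',(170,250,350,445),(175,245,185,265)),('side',(205,305,300,395),(135,200,260,325))):
    im=dict(np.load(f'pics/{nm}0.npz'));k=4
    A=crop(im,wb,k);o=(wb[2],wb[0])
    draw(A,im,box,rect(.056,.082,0),(0,0,255),k,o,1);draw(A,im,box,rect(.056,.082,.05),(0,255,0),k,o,1)
    draw(A,im,box,[(-.067,-.04,.123),(-.067,.04,.123)],(255,0,255),k,o)
    B=crop(im,wr,k);o=(wr[2],wr[0])
    draw(B,im,rack,rect(.055,.068,0),(0,0,255),k,o,1)
    for cy in(.044,0,-.044):
        for s in(-1,1):
            draw(B,im,rack,[(-.04,cy+s*.0074,.05),(.04,cy+s*.0074,.05)],(0,255,255),k,o)
            if cy<.01: draw(B,im,rack,circ(cy+s*.006),(0,255,0),k,o)
    H=max(A.shape[0],B.shape[0]);c=np.zeros((H,A.shape[1]+B.shape[1],3),np.uint8);c[:A.shape[0],:A.shape[1]]=A;c[:B.shape[0],A.shape[1]:]=B
    cv2.imwrite(f'pics/ov_{nm}.png',c)
E
```

```text
(no output)
```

View pics/ov_top.png

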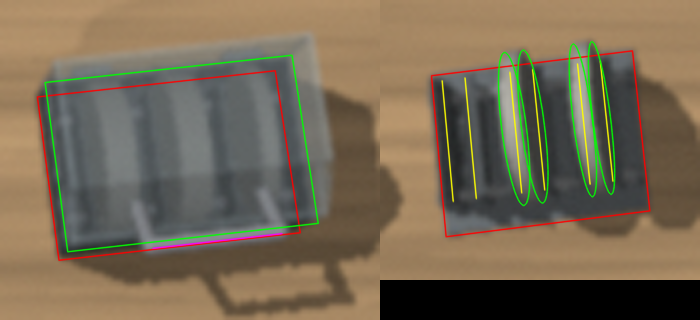

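View pics/ov_side.png

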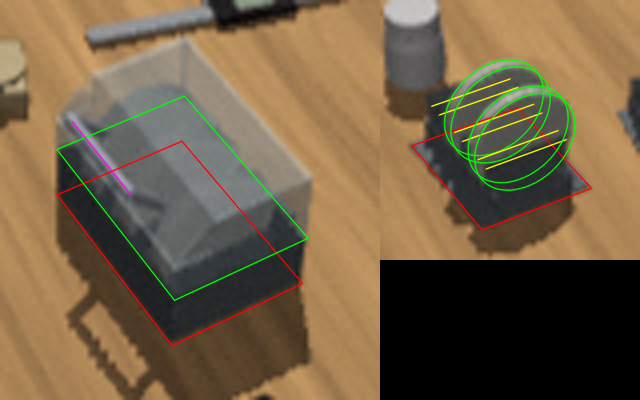

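The wireframes fit both views to within about 1 px. Box: (0.5255, -0.2075), yaw 0.107. Rack: (0.529, 0.2425), yaw 0.122. Now I move toward the handle.

Call:
{"api": "jog_arm", "payload": {"steps": [{"dx":1,"dy":-0.8,"twist":-1},{"dx":2,"dy":-1.6,"twist":-2},{"dx":3,"dy":-2.4,"twist":-3},{"dx":4,"dy":-3.4,"twist":-4},{"dx":4.2,"dy":-4.4,"twist":-5}], "gripper": 165}}

```text
validation failed for argument at $.st...
```

Call:
{"api": "jog_arm", "payload": {"steps": [{"dy":-1},{"dy":-2},{"dy":-3},{"dy":-4},{"dy":-5}]}}

```text
validation failed for argument at $.st...
```

Call:
{"api": "jog_arm", "payload": {"steps": [{"dx":1.0,"dy":-0.8,"dz":0.0,"twist":-1.0},{"dx":2.0,"dy":-1.6,"dz":0.0,"twist":-2.0},{"dx":3.0,"dy":-2.4,"dz":0.0,"twist":-3.0},{"dx":4.0,"dy":-3.4,"dz":0.0,"twist":-4.0},{"dx":4.2,"dy":-4.4,"dz":0.0,"twist":-5.0}], "gripper": 165}}

```text
t: 0.72
tool_pos: [0.4374, 0.3716, 0.2296]
tool_rot: [-1.807, -2.568, 0.003]
contact_force: [-0.3, 0.4, 0.6]
opening: 0.0301
```

Call:
{"api": "jog_arm", "payload": {"steps": [{"dx":0.3,"dy":-1.0,"dz":0.0,"twist":-0.3},{"dx":0.6,"dy":-2.0,"dz":0.0,"twist":-0.6},{"dx":0.8,"dy":-3.0,"dz":0.0,"twist":-0.9},{"dx":0.8,"dy":-4.0,"dz":0.0,"twist":-1.2},{"dx":0.8,"dy":-5.0,"dz":0.0,"twist":-1.36}]}}

```text
t: 1.35
tool_pos: [0.4849, 0.0697, 0.2292]
tool_rot: [-2.099, -2.335, 0.003]
contact_force: [0.8, -0.7, 0.1]
opening: 0.0298
```

Call:
{"api": "jog_arm", "payload": {"steps": [{"dx":0.0,"dy":-1.0,"dz":0.0,"twist":0.0},{"dx":-0.1,"dy":-2.0,"dz":0.0,"twist":0.0},{"dx":-0.2,"dy":-3.0,"dz":0.0,"twist":0.0},{"dx":-0.3,"dy":-4.0,"dz":0.0,"twist":0.0},{"dx":-0.4,"dy":-4.6,"dz":0.0,"twist":0.0}]}}

```text
t: 1.98
tool_pos: [0.46, -0.2087, 0.2287]
tool_rot: [-2.102, -2.332, 0.004]
contact_force: [0.8, 0.3, 0.4]
opening: 0.0306
```

Call:
{"api": "jog_arm", "payload": {"steps": [{"dx":0.0,"dy":-0.1,"dz":-0.6,"twist":0.0},{"dx":0.0,"dy":-0.1,"dz":-1.1,"twist":0.0},{"dx":0.0,"dy":-0.1,"dz":-1.6,"twist":0.0},{"dx":0.0,"dy":-0.1,"dz":-2.0,"twist":0.0},{"dx":0.0,"dy":-0.1,"dz":-2.1,"twist":0.0}]}}

```text
t: 2.6
tool_pos: [0.4585, -0.2138, 0.1003]
tool_rot: [-2.099, -2.328, 0.005]
contact_force: [1.1, -0.4, -0.3]
opening: 0.03
```

```bash
python3 - <<'E'
from ov import *
st()
a=crop(grab('top','top1'),(160,250,345,450),4);b=crop(grab('side','side1'),(190,290,280,390),4)
c=np.zeros((400,860,3),np.uint8);c[:a.shape[0],:420]=a;c[:,420:]=b;cv2.imwrite('pics/v1.png',c[:,:800])
# arc
box=[.5255,-.2075,.107]
p0=glob(box,[[-.067,0,.123]])[0]
for th in np.arange(0,1.61,.16):
    a=np.deg2rad(149.3)-th;l=[.056+.143*np.cos(a),0,.05+.143*np.sin(a)];print(round(th,2),((glob(box,[l])[0]-p0)/.06).round(2))
E
```

```text
{'t': np.float64(2.6), 'tool_pos': array([ 0.4585, -0.2138,  0.1003]), 'tool_rot': array([-2.0988, -2.3285,  0.0047]), 'contact_force': array([ 1.1317, -0.4345, -0.2536]), 'opening': np.float64(0.03)}
0.0 [0. 0. 0.]
0.16 [0.22 0.02 0.31]
0.32 [0.48 0.05 0.58]
0.48 [0.79 0.08 0.81]
0.64 [1.13 0.12 0.98]
0.8 [1.49 0.16 1.1 ]
0.96 [1.86 0.2  1.16]
1.12 [2.24 0.24 1.16]
1.28 [2.61 0.28 1.1 ]
1.44 [2.97 0.32 0.97]
1.6 [3.31 0.36 0.8 ]
```

View pics/v1.png

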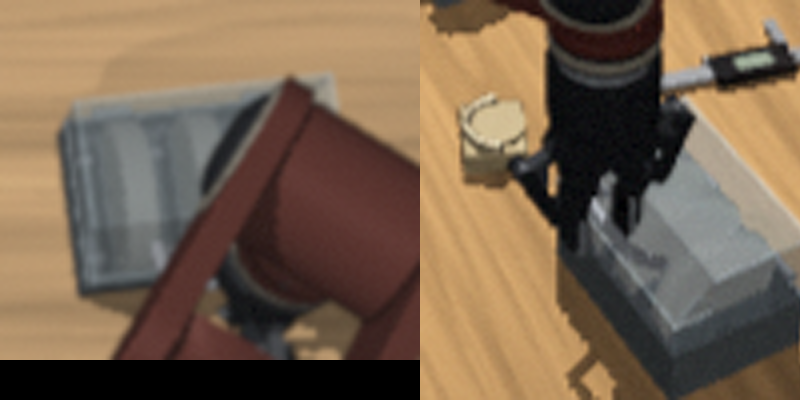

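The bar lies between the fingers. I close them loosely and drive the arc.

Call:
{"api": "jog_arm", "payload": {"steps": [{"dx":0.0,"dy":0.0,"dz":0.0,"twist":0.0},{"dx":0.0,"dy":0.0,"dz":0.0,"twist":0.0},{"dx":0.1,"dy":0.01,"dz":0.15,"twist":0.0},{"dx":0.22,"dy":0.02,"dz":0.31,"twist":0.0},{"dx":0.35,"dy":0.04,"dz":0.45,"twist":0.0}], "gripper": 212, "newtons": 20}}

```text
t: 3.32
tool_pos: [0.4797, -0.2122, 0.1306]
tool_rot: [-2.098, -2.329, 0.009]
contact_force: [-9.3, 0.1, 6.5]
opening: 0.0142
```

```bash
python3 - <<'E'
from ov import *
st()
b=crop(grab('side','side2'),(190,290,280,390),5);cv2.imwrite('pics/v2.png',b);st()
E
```

```text
{'t': np.float64(3.325), 'tool_pos': array([ 0.4797, -0.2122,  0.1306]), 'tool_rot': array([-2.0985, -2.3288,  0.0088]), 'contact_force': array([-9.3106,  0.0528,  6.4738]), 'opening': np.float64(0.0142)}
{'t': np.float64(3.375), 'tool_pos': array([ 0.4816, -0.2124,  0.1322]), 'tool_rot': array([-2.1008, -2.3316,  0.0057]), 'contact_force': array([-4.6812,  1.1881,  4.7462]), 'opening': np.float64(0.0145)}
```

View pics/v2.png

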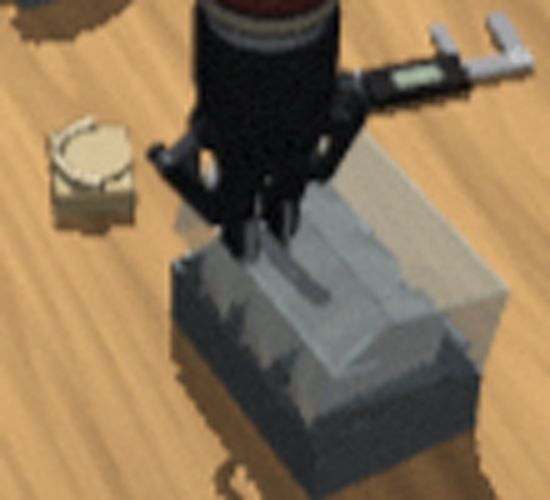

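Call:
{"api": "jog_arm", "payload": {"steps": [{"dx":0.2,"dy":0.02,"dz":0.15,"twist":0.0},{"dx":0.4,"dy":0.04,"dz":0.28,"twist":0.0},{"dx":0.65,"dy":0.07,"dz":0.41,"twist":0.0},{"dx":0.9,"dy":0.1,"dz":0.51,"twist":0.0},{"dx":1.1,"dy":0.12,"dz":0.57,"twist":0.0}]}}

```text
t: 4.0
tool_pos: [0.549, -0.205, 0.1668]
tool_rot: [-2.101, -2.333, 0.005]
contact_force: [-0.6, -0.7, 1.6]
opening: 0.0142
```

Call:
{"api": "jog_arm", "payload": {"steps": [{"dx":0.2,"dy":0.02,"dz":0.04,"twist":0.0},{"dx":0.45,"dy":0.05,"dz":0.06,"twist":0.0},{"dx":0.75,"dy":0.08,"dz":0.06,"twist":0.0},{"dx":1.1,"dy":0.12,"dz":0.0,"twist":0.0},{"dx":1.4,"dy":0.15,"dz":-0.09,"twist":0.0}]}}

```text
t: 4.62
tool_pos: [0.6343, -0.1957, 0.161]
tool_rot: [-2.101, -2.333, 0.004]
contact_force: [0.3, -0.3, 0.4]
opening: 0.0143
```

```bash
python3 - <<'E'
from ov import *
st()
a=crop(grab('top','top3'),(150,250,345,450),4);b=crop(grab('side','side3'),(180,280,300,390),4);cv2.imwrite('pics/v3.png',np.hstack([a,b]));st()
E
```

```text
{'t': np.float64(4.625), 'tool_pos': array([ 0.6343, -0.1957,  0.161 ]), 'tool_rot': array([-2.1008, -2.3327,  0.004 ]), 'contact_force': array([ 0.3483, -0.2556,  0.3791]), 'opening': np.float64(0.0143)}
{'t': np.float64(4.725), 'tool_pos': array([ 0.6343, -0.1953,  0.1601]), 'tool_rot': array([-2.0992, -2.333 ,  0.0037]), 'contact_force': array([0.8502, 1.2754, 1.018 ]), 'opening': np.float64(0.0142)}
```

View pics/v3.png

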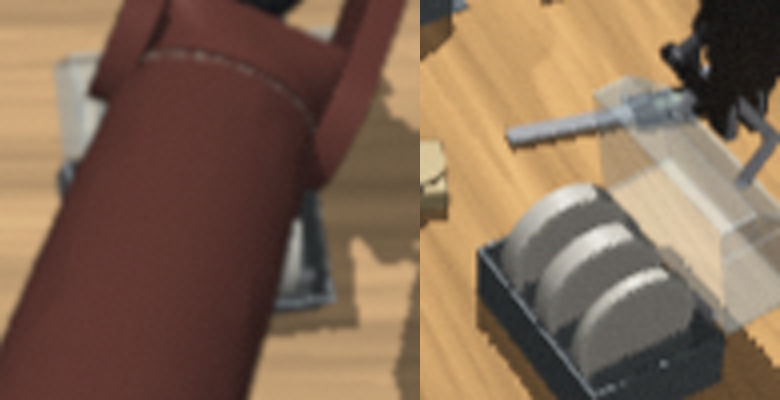

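The lid stands at about 1.4 rad and the three blanks are exposed. I release the bar and lift clear.

Call:
{"api": "jog_arm", "payload": {"steps": [{"dx":0.2,"dy":0.02,"dz":-0.1,"twist":0.0},{"dx":0.25,"dy":0.02,"dz":-0.1,"twist":0.0},{"dx":0.25,"dy":0.02,"dz":0.0,"twist":0.0},{"dx":0.25,"dy":0.02,"dz":0.6,"twist":0.0},{"dx":0.25,"dy":0.02,"dz":1.3,"twist":0.0}], "gripper": 165}}

```text
t: 5.35
tool_pos: [0.6485, -0.194, 0.2386]
tool_rot: [-2.098, -2.331, 0.005]
contact_force: [1.0, -0.0, -0.5]
opening: 0.0304
```

Call:
{"api": "jog_arm", "payload": {"steps": [{"dx":-0.5,"dy":0.6,"dz":0.5,"twist":1.0},{"dx":-1.0,"dy":1.4,"dz":0.5,"twist":2.0},{"dx":-1.5,"dy":2.2,"dz":0.5,"twist":3.0},{"dx":-2.0,"dy":3.0,"dz":0.5,"twist":4.0},{"dx":-2.5,"dy":3.5,"dz":0.5,"twist":5.0}], "gripper": 80}}

```text
t: 5.98
tool_pos: [0.4972, 0.0175, 0.2696]
tool_rot: [-0.908, -3.006, 0.007]
contact_force: [0.5, 0.2, 0.6]
opening: 0.0588
```

```bash
python3 - <<'E'
from ov import *
st()
a=crop(grab('top','top4'),(150,250,345,450),4);b=crop(grab('side','side4'),(180,280,300,390),4);cv2.imwrite('pics/v4.png',np.hstack([a,b]));st()
E
```

```text
{'t': np.float64(5.975), 'tool_pos': array([0.4972, 0.0175, 0.2696]), 'tool_rot': array([-0.9075, -3.0059,  0.0066]), 'contact_force': array([0.506 , 0.2422, 0.5623]), 'opening': np.float64(0.0588)}
{'t': np.float64(6.075), 'tool_pos': array([0.4965, 0.0182, 0.2696]), 'tool_rot': array([-0.9104, -3.0049,  0.0061]), 'contact_force': array([ 0.2374, -0.1147, -0.0596]), 'opening': np.float64(0.0581)}
```

View pics/v4.png

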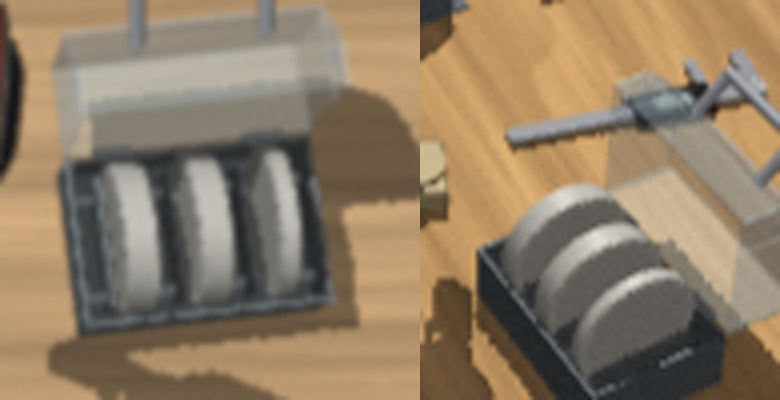

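The right-hand disc at about (285,220) in the crop looks thinner. I check this by fitting thickness and position from depth.

```bash
python3 - <<'E'
from ov import *
box=[.5255,-.2075,.107]
for nm,w in(('top',(165,250,345,445)),('side',(190,300,290,400))):
    im=dict(np.load(f'pics/{nm}4.npz'));W=pts(im)[w[0]:w[1],w[2]:w[3]].reshape(-1,3);L0=loc(box,W)
    ok=(L0[:,2]>.055)&(L0[:,2]<.118)&(abs(L0[:,0])<.055)&(abs(L0[:,1])<.08);W=W[ok];L0=L0[ok]
    for cy in(-.047,0,.047):
        m=abs(L0[:,1]-cy)<.0225;h=W[m];l=L0[m]
        r=[]
        for t in(.012,.020):
            f=lambda p:disc(loc([box[0]+p[0],box[1],box[2]+p[2]],h),p[1],.057,t)
            q=least_squares(f,[0,cy,0],loss='soft_l1',f_scale=.003,x_scale=[.01,.01,.05]);r.append((t,q.x.round(4),round(float(q.cost)*1e6)))
        top=l[l[:,2]>.097];print(nm,cy,len(h),r,'rim y',np.percentile(top[:,1],[3,50,97]).round(4))
E
```

```text
top -0.047 300 [(0.012, array([ 0.0022, -0.0466, -0.0049]), 218), (0.02, array([ 0.0024, -0.0507, -0.0044]), 245)] rim y [-0.0516 -0.0458 -0.0406]
top 0 397 [(0.012, array([ 0.0024,  0.0032, -0.    ]), 773), (0.02, array([ 0.0025,  0.0007, -0.0093]), 417)] rim y [-0.0084  0.0008  0.0104]
top 0.047 386 [(0.012, array([0.0029, 0.0499, 0.0108]), 785), (0.02, array([0.0029, 0.0476, 0.0047]), 419)] rim y [0.0377 0.0477 0.0571]
side -0.047 390 [(0.012, array([-0.0014, -0.0455,  0.0019]), 512), (0.02, array([-0.0008, -0.0414,  0.0011]), 538)] rim y [-0.0528 -0.0481 -0.0412]
side 0 436 [(0.012, array([-0.001 , -0.0017, -0.0055]), 928), (0.02, array([-0.0007,  0.0017,  0.0038]), 628)] rim y [-0.0106 -0.0018  0.01  ]
side 0.047 389 [(0.012, array([-0.0017,  0.0454, -0.0055]), 855), (0.02, array([-0.0008,  0.0489,  0.0011]), 605)] rim y [0.0367 0.0464 0.0566]
```

The blank at y = -47 mm is the thin one: its rim is about 11 mm wide, the others about 19. Its centre is at about (0.531, -0.254). I move above it.

Call:
{"api": "jog_arm", "payload": {"steps": [{"dx":0.1,"dy":-0.9,"dz":0.0,"twist":1.0},{"dx":0.25,"dy":-1.8,"dz":0.0,"twist":2.0},{"dx":0.4,"dy":-2.7,"dz":0.0,"twist":3.0},{"dx":0.5,"dy":-3.6,"dz":0.0,"twist":4.0},{"dx":0.57,"dy":-4.4,"dz":-0.3,"twist":4.0}], "gripper": 158}}

```text
t: 6.7
tool_pos: [0.5316, -0.2495, 0.2541]
tool_rot: [-0.169, 3.133, -0.012]
contact_force: [0.6, -0.7, -0.1]
opening: 0.0321
```

Call:
{"api": "jog_arm", "payload": {"steps": [{"dx":0.0,"dy":-0.13,"dz":-0.2,"twist":0.0},{"dx":0.0,"dy":-0.13,"dz":-0.6,"twist":0.0},{"dx":0.0,"dy":-0.13,"dz":-1.0,"twist":0.0},{"dx":0.0,"dy":-0.13,"dz":-1.3,"twist":0.0},{"dx":0.0,"dy":-0.13,"dz":-1.5,"twist":0.0}]}}

```text
t: 7.32
tool_pos: [0.5315, -0.257, 0.1633]
tool_rot: [-0.169, 3.134, -0.011]
contact_force: [0.2, 0.2, 0.3]
opening: 0.0328
```

```bash
python3 - <<'E'
from ov import *
o=st();r=o['tool_rot'];print(2*np.degrees(np.arctan2(r[1],r[0]))%180-90)
a=crop(grab('top','top5'),(150,250,345,450),4);b=crop(grab('side','side5'),(190,290,300,390),4);cv2.imwrite('pics/v5.png',np.hstack([a,b]));st()
E
```

```text
{'t': np.float64(7.325), 'tool_pos': array([ 0.5315, -0.257 ,  0.1633]), 'tool_rot': array([-0.1688,  3.1336, -0.0114]), 'contact_force': array([0.2466, 0.212 , 0.3273]), 'opening': np.float64(0.0328)}
-83.83346187043682
{'t': np.float64(7.425), 'tool_pos': array([ 0.531 , -0.2567,  0.1627]), 'tool_rot': array([-0.169 ,  3.1351, -0.0097]), 'contact_force': array([-0.9268, -0.7846,  0.6402]), 'opening': np.float64(0.0325)}
```

View pics/v5.png

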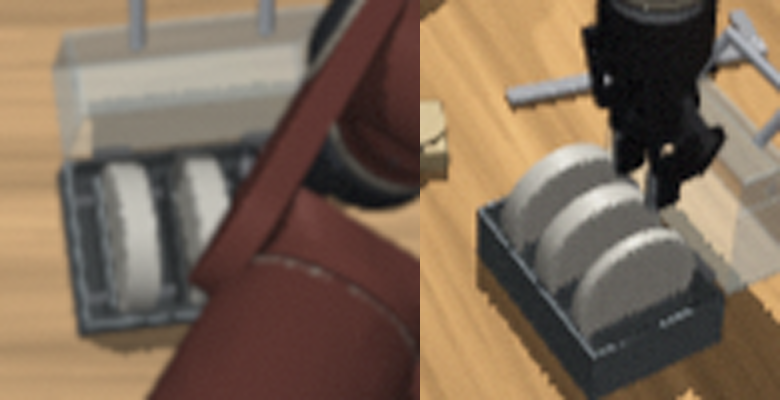

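Call:
{"api": "jog_arm", "payload": {"steps": [{"dx":0.0,"dy":0.05,"dz":-0.3,"twist":0.0},{"dx":0.0,"dy":0.05,"dz":-0.7,"twist":0.0},{"dx":0.0,"dy":0.05,"dz":-1.1,"twist":0.0},{"dx":0.0,"dy":0.05,"dz":-1.35,"twist":0.0},{"dx":0.0,"dy":0.05,"dz":-1.45,"twist":0.0}]}}

```text
t: 8.05
tool_pos: [0.5306, -0.2533, 0.0745]
tool_rot: [-0.169, 3.136, -0.008]
contact_force: [0.3, 0.6, 0.4]
opening: 0.0325
```

```bash
python3 - <<'E'
from ov import *
o=st()
b=crop(grab('side','side6'),(190,290,300,400),5);cv2.imwrite('pics/v6.png',b);st()
E
```

```text
{'t': np.float64(8.05), 'tool_pos': array([ 0.5306, -0.2533,  0.0745]), 'tool_rot': array([-0.1692,  3.1362, -0.0084]), 'contact_force': array([0.3247, 0.6034, 0.4273]), 'opening': np.float64(0.0325)}
{'t': np.float64(8.1), 'tool_pos': array([ 0.5306, -0.2533,  0.0744]), 'tool_rot': array([-0.1691,  3.1362, -0.0082]), 'contact_force': array([-1.1482, -0.1893, -0.5486]), 'opening': np.float64(0.0325)}
```

View pics/v6.png

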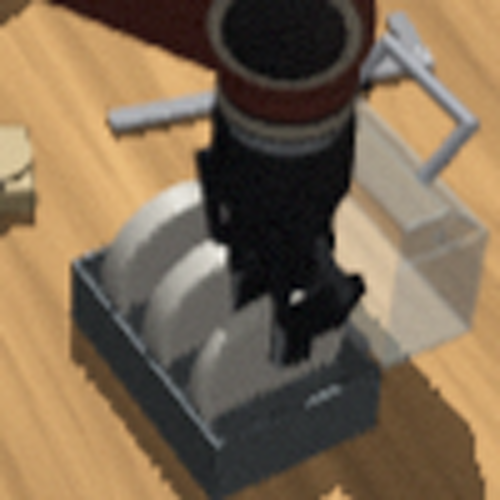

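The fingers straddle the thin blank. I close at 50 N.

Call:
{"api": "jog_arm", "payload": {"steps": [{"dx":0.0,"dy":0.0,"dz":0.0,"twist":0.0},{"dx":0.0,"dy":0.0,"dz":0.0,"twist":0.0},{"dx":0.0,"dy":0.0,"dz":0.0,"twist":0.0},{"dx":0.0,"dy":0.0,"dz":0.0,"twist":0.0},{"dx":0.0,"dy":0.0,"dz":0.0,"twist":0.0}], "gripper": 255, "newtons": 50}}

```text
t: 8.72
tool_pos: [0.5311, -0.2537, 0.0753]
tool_rot: [-0.169, 3.135, -0.01]
contact_force: [-0.4, 0.6, 2.9]
opening: 0.0114
```

Call:
{"api": "jog_arm", "payload": {"steps": [{"dx":0.0,"dy":0.0,"dz":0.1,"twist":0.0},{"dx":0.0,"dy":0.0,"dz":0.3,"twist":0.0},{"dx":0.0,"dy":0.0,"dz":0.6,"twist":0.0},{"dx":0.0,"dy":0.0,"dz":1.0,"twist":0.0},{"dx":0.0,"dy":0.0,"dz":1.4,"twist":0.0}]}}

```text
t: 9.35
tool_pos: [0.5312, -0.2537, 0.1612]
tool_rot: [-0.169, 3.134, -0.01]
contact_force: [-0.9, -0.1, -2.4]
opening: 0.0111
```

Call:
{"api": "jog_arm", "payload": {"steps": [{"dx":0.0,"dy":0.0,"dz":0.3,"twist":0.0},{"dx":0.0,"dy":0.0,"dz":0.6,"twist":0.0},{"dx":0.0,"dy":0.1,"dz":0.9,"twist":0.0},{"dx":-0.1,"dy":0.4,"dz":1.1,"twist":0.0},{"dx":-0.2,"dy":0.9,"dz":1.2,"twist":0.0}]}}

```text
t: 9.98
tool_pos: [0.5193, -0.1995, 0.2345]
tool_rot: [-0.167, 3.134, -0.011]
contact_force: [0.6, -0.4, -2.7]
opening: 0.0111
```

```bash
python3 - <<'E'
from ov import *
o=st()
a=crop(grab('top','top7'),(150,250,345,450),4);b=crop(grab('side','side7'),(160,260,290,390),4);cv2.imwrite('pics/v7.png',np.hstack([a,b]));st()
E
```

```text
{'t': np.float64(9.975), 'tool_pos': array([ 0.5193, -0.1995,  0.2345]), 'tool_rot': array([-0.1672,  3.1335, -0.0111]), 'contact_force': array([ 0.5815, -0.3555, -2.6902]), 'opening': np.float64(0.0111)}
{'t': np.float64(10.075), 'tool_pos': array([ 0.5192, -0.1975,  0.2345]), 'tool_rot': array([-0.1727,  3.1329, -0.0096]), 'contact_force': array([-0.2969, -0.6967, -3.0148]), 'opening': np.float64(0.011)}
```

View pics/v7.png

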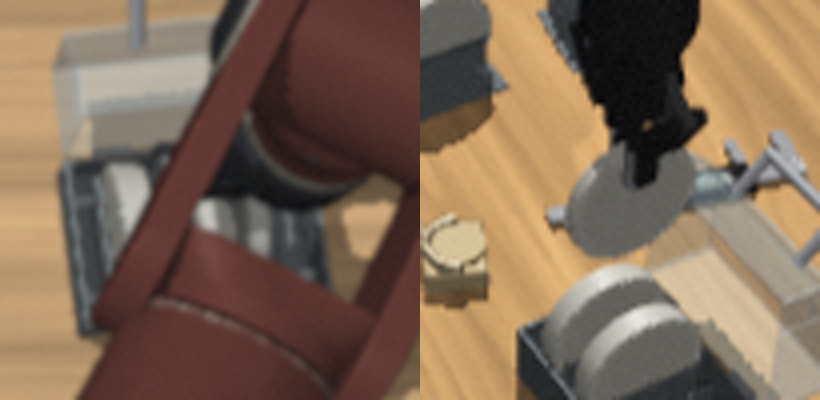

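The blank is held (weight about 2.8 N, no tilt). I carry it over to the rack.

Call:
{"api": "jog_arm", "payload": {"steps": [{"dx":0.0,"dy":0.6,"dz":0.1,"twist":0.0},{"dx":0.0,"dy":1.3,"dz":0.1,"twist":0.0},{"dx":0.0,"dy":2.1,"dz":0.1,"twist":0.0},{"dx":0.05,"dy":2.9,"dz":0.1,"twist":0.05},{"dx":0.05,"dy":3.7,"dz":0.1,"twist":0.1}]}}

```text
t: 10.7
tool_pos: [0.5221, 0.0258, 0.2405]
tool_rot: [-0.2, 3.131, -0.01]
contact_force: [0.6, -0.1, -2.4]
opening: 0.0114
```

Call:
{"api": "jog_arm", "payload": {"steps": [{"dx":0.0,"dy":0.8,"dz":0.0,"twist":0.0},{"dx":0.0,"dy":1.6,"dz":0.0,"twist":0.0},{"dx":0.0,"dy":2.4,"dz":0.0,"twist":0.0},{"dx":0.0,"dy":3.1,"dz":0.0,"twist":0.0},{"dx":0.0,"dy":3.8,"dz":0.0,"twist":0.0}]}}

```text
t: 11.32
tool_pos: [0.522, 0.2552, 0.2404]
tool_rot: [-0.2, 3.132, -0.01]
contact_force: [0.0, -0.4, -2.6]
opening: 0.011
```

```bash
python3 - <<'E'
from ov import *
o=st();r=o['tool_rot'];print(2*np.degrees(np.arctan2(r[1],r[0]))%180-90)
E
```

```text
{'t': np.float64(11.325), 'tool_pos': array([0.522 , 0.2552, 0.2404]), 'tool_rot': array([-0.2003,  3.1317, -0.0104]), 'contact_force': array([ 0.0125, -0.3926, -2.6498]), 'opening': np.float64(0.011)}
-82.67911090292614
```

Call:
{"api": "jog_arm", "payload": {"steps": [{"dx":0.03,"dy":0.3,"dz":0.0,"twist":0.0},{"dx":0.03,"dy":0.52,"dz":0.0,"twist":0.0},{"dx":0.03,"dy":0.52,"dz":-0.4,"twist":0.0},{"dx":0.03,"dy":0.52,"dz":-0.8,"twist":0.0},{"dx":0.03,"dy":0.52,"dz":-1.2,"twist":0.0}]}}

```text
t: 11.95
tool_pos: [0.5241, 0.2855, 0.1677]
tool_rot: [-0.198, 3.132, -0.011]
contact_force: [0.3, -0.0, -2.8]
opening: 0.0112
```

```bash
python3 - <<'E'
from ov import *
o=st();r=o['tool_rot'];print(2*np.degrees(np.arctan2(r[1],r[0]))%180-90)
T=o['tool_pos']
A=grab('top','top8');B=grab('side','side8')
cv2.imwrite('pics/v8.png',np.hstack([crop(A,(165,255,165,265),4),crop(B,(95,195,240,330),4)[:360]]))
rack=[.529,.2425,.122]
for nm,im in(('top',A),('side',B)):
    W=pts(im).reshape(-1,3);W=W[~np.isnan(W[:,0])];L=loc(rack,W)
    h=W[(L[:,2]>.07)&(L[:,2]<.125)&(abs(L[:,0])<.055)&(L[:,1]>-.06)&(L[:,1]<.013)]
    r=least_squares(lambda p:np.min([disc(loc(p,h),c,.062) for c in(0,-.044)],0),rack,loss='soft_l1',f_scale=.003,x_scale=[.01,.01,.05]);print(nm,'rack',r.x.round(4),len(h))
    cz=T[2]-.018
    g=W[(abs(L[:,0])<.055)&(abs(L[:,1]-.044)<.015)&(L[:,2]>cz-.05)&(L[:,2]<cz+.02)]
    r2=least_squares(lambda p:disc(loc([p[0],p[1],p[2]],g),0,p[3]),[T[0],T[1],.125,cz],loss='soft_l1',f_scale=.003,x_scale=[.01,.01,.05,.01]);print('held',r2.x.round(4),len(g),'TCP',T.round(4))
    print('held in rack',loc(r.x,np.array([[r2.x[0],r2.x[1],0]])).round(4))
E
```

```text
{'t': np.float64(11.95), 'tool_pos': array([0.5241, 0.2855, 0.1677]), 'tool_rot': array([-0.1984,  3.1318, -0.0114]), 'contact_force': array([ 0.2928, -0.0056, -2.7749]), 'opening': np.float64(0.0112)}
-82.7495503909642
top rack [0.5308 0.242  0.1279] 481
held [0.5241 0.2855 0.125  0.1497] 0 TCP [0.5241 0.2855 0.1677]
held in rack [[-0.0011  0.044   0.    ]]
side rack [0.5269 0.2428 0.1074] 441
held [0.5204 0.2838 0.1362 0.1504] 363 TCP [0.5241 0.2855 0.1677]
held in rack [[-0.0021  0.0414  0.    ]]
```

View pics/v8.png

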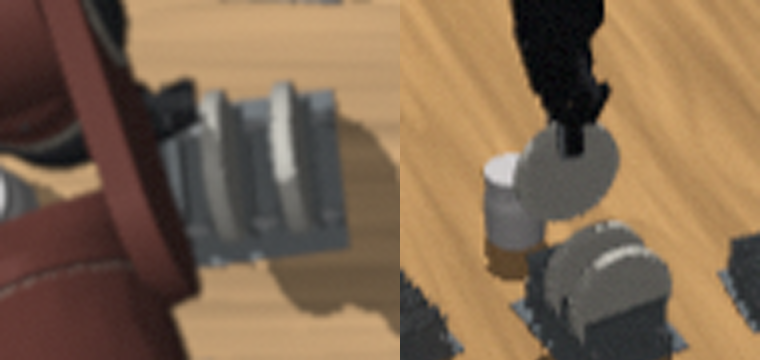

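Held-blank fits and TCP readings put it within about 2 mm of the slot, so I add roughly +1.3 mm in y and +1 mm in x. I lower to just above the mouth, then go slowly by force.

Call:
{"api": "jog_arm", "payload": {"steps": [{"dx":0.02,"dy":0.02,"dz":-0.2,"twist":-0.02},{"dx":0.02,"dy":0.02,"dz":-0.4,"twist":-0.02},{"dx":0.02,"dy":0.02,"dz":-0.55,"twist":-0.02},{"dx":0.02,"dy":0.02,"dz":-0.65,"twist":-0.02},{"dx":0.02,"dy":0.02,"dz":-0.65,"twist":-0.02}]}}

```text
t: 12.68
tool_pos: [0.5228, 0.2858, 0.1251]
tool_rot: [0.193, -3.132, 0.015]
contact_force: [-0.9, 0.2, -2.7]
opening: 0.011
```

```bash
python3 - <<'E'
from ov import *
o=st();T=o['tool_pos']
B=grab('side','side9');A=grab('top','top9')
b=crop(B,(110,200,250,330),7);cv2.imwrite('pics/v9.png',b[:600])
rack=[.5307,.2435,.122]
im=B;k=7
# overlay slot sheets using side bias
rs=[.5269,.2428,.122]
for cy in(.044,0,-.044):
    for s in(-1,1): draw(b,B,rs,[(-.04,cy+s*.0074,.05),(.04,cy+s*.0074,.05)],(0,255,255),k,(250,110))
cv2.imwrite('pics/v9o.png',b[:600])
W=pts(B).reshape(-1,3);W=W[~np.isnan(W[:,0])];L=loc(rs,W);cz=T[2]-.018
g=W[(abs(L[:,0])<.055)&(abs(L[:,1]-.044)<.013)&(L[:,2]>.07)&(L[:,2]<cz+.02)]
r2=least_squares(lambda p:disc(loc(p[:3],g),0,p[3]),[T[0],T[1],.125,cz],loss='soft_l1',f_scale=.003,x_scale=[.01,.01,.05,.01]);print(r2.x.round(4),loc(rs,np.array([[*r2.x[:2],0]])).round(4),T)
E
```

```text
{'t': np.float64(12.675), 'tool_pos': array([0.5228, 0.2858, 0.1251]), 'tool_rot': array([ 0.1931, -3.1315,  0.015 ]), 'contact_force': array([-0.8641,  0.1757, -2.7206]), 'opening': np.float64(0.011)}
[0.5207 0.2859 0.1297 0.1119] [[-0.0009  0.0435  0.    ]] [0.52282985 0.28580522 0.1251138 ]
```

View pics/v9o.png

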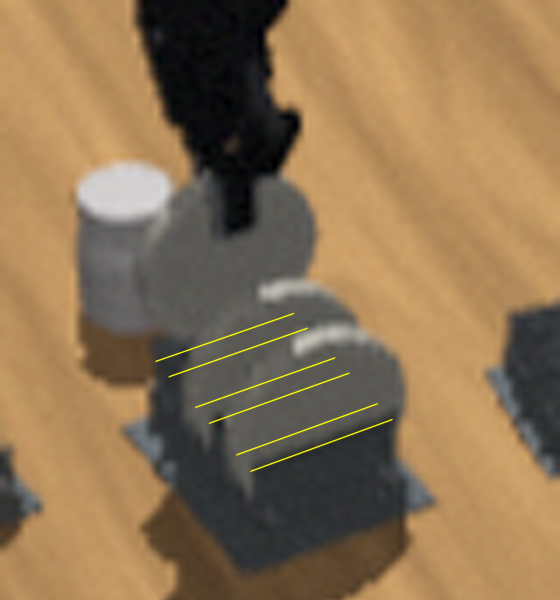

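Call:
{"api": "jog_arm", "payload": {"steps": [{"dx":0.02,"dy":0.01,"dz":-0.05,"twist":0.0},{"dx":0.02,"dy":0.01,"dz":-0.1,"twist":0.0},{"dx":0.02,"dy":0.01,"dz":-0.15,"twist":0.0},{"dx":0.02,"dy":0.01,"dz":-0.2,"twist":0.0},{"dx":0.02,"dy":0.01,"dz":-0.2,"twist":0.0}]}}

```text
t: 13.4
tool_pos: [0.5243, 0.2865, 0.1135]
tool_rot: [0.193, -3.132, 0.015]
contact_force: [0.3, 0.8, -2.2]
opening: 0.0111
```

```bash
python3 -c "
from h import *
o=st();print(o['wrist_torque'])"
```

```text
{'t': np.float64(13.4), 'tool_pos': array([0.5243, 0.2865, 0.1135]), 'tool_rot': array([ 0.193 , -3.1322,  0.0147]), 'contact_force': array([ 0.3087,  0.7777, -2.2211]), 'opening': np.float64(0.0111)}
[-0.04707312 -0.03575126 -0.02592407]
```

No side force with the lower edge already below the flare, so I continue down.

Call:
{"api": "jog_arm", "payload": {"steps": [{"dx":0.0,"dy":0.0,"dz":-0.08,"twist":0.0},{"dx":0.0,"dy":0.0,"dz":-0.16,"twist":0.0},{"dx":0.0,"dy":0.0,"dz":-0.24,"twist":0.0},{"dx":0.0,"dy":0.0,"dz":-0.32,"twist":0.0},{"dx":0.0,"dy":0.0,"dz":-0.38,"twist":0.0}]}}

```text
t: 14.02
tool_pos: [0.5241, 0.2864, 0.0902]
tool_rot: [0.193, -3.132, 0.015]
contact_force: [-0.1, -0.4, -3.0]
opening: 0.0114
```

Call:
{"api": "jog_arm", "payload": {"steps": [{"dx":0.0,"dy":0.0,"dz":-0.04,"twist":0.0},{"dx":0.0,"dy":0.0,"dz":-0.08,"twist":0.0},{"dx":0.0,"dy":0.0,"dz":-0.11,"twist":0.0},{"dx":0.0,"dy":0.0,"dz":-0.13,"twist":0.0},{"dx":0.0,"dy":0.0,"dz":-0.13,"twist":0.0}]}}

```text
t: 14.65
tool_pos: [0.5241, 0.2864, 0.0824]
tool_rot: [0.193, -3.132, 0.015]
contact_force: [-0.1, 0.2, -3.1]
opening: 0.0111
```

Call:
{"api": "jog_arm", "payload": {"steps": [{"dx":0.0,"dy":0.0,"dz":-0.02,"twist":0.0},{"dx":0.0,"dy":0.0,"dz":-0.03,"twist":0.0},{"dx":0.0,"dy":0.0,"dz":-0.04,"twist":0.0},{"dx":0.0,"dy":0.0,"dz":-0.04,"twist":0.0}]}}

```text
t: 15.15
tool_pos: [0.5241, 0.2865, 0.0803]
tool_rot: [0.193, -3.132, 0.015]
contact_force: [-1.6, -0.4, -0.1]
opening: 0.011
```

Call:
{"api": "jog_arm", "payload": {"steps": [{"dx":0.0,"dy":0.0,"dz":-0.02,"twist":0.0},{"dx":0.0,"dy":0.0,"dz":-0.03,"twist":0.0},{"dx":0.0,"dy":0.0,"dz":-0.03,"twist":0.0}]}}

```text
t: 15.52
tool_pos: [0.5243, 0.2866, 0.0801]
tool_rot: [0.193, -3.132, 0.015]
contact_force: [-3.9, -1.9, 6.5]
opening: 0.0112
```

```bash
python3 - <<'E'
from ov import *
o=st()
B=grab('side','side10');cv2.imwrite('pics/v10.png',crop(B,(110,200,250,330),6))
E
```

```text
{'t': np.float64(15.525), 'tool_pos': array([0.5243, 0.2866, 0.0801]), 'tool_rot': array([ 0.1931, -3.1317,  0.0149]), 'contact_force': array([-3.8644, -1.8713,  6.5074]), 'opening': np.float64(0.0112)}
```

View pics/v10.png

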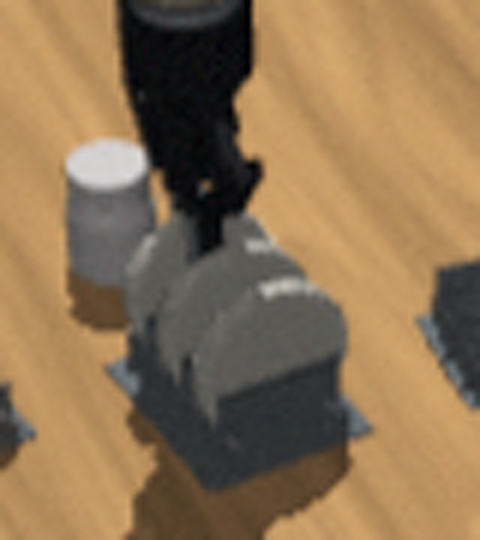

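It is resting on the rods at the expected height, with upward reaction of about 9 N. I release with a small opening.

Call:
{"api": "jog_arm", "payload": {"steps": [{"dx":0.0,"dy":0.0,"dz":0.0,"twist":0.0},{"dx":0.0,"dy":0.0,"dz":0.0,"twist":0.0},{"dx":0.0,"dy":0.0,"dz":0.0,"twist":0.0},{"dx":0.0,"dy":0.0,"dz":0.0,"twist":0.0}], "gripper": 168}}

```text
t: 16.08
tool_pos: [0.5243, 0.2866, 0.0799]
tool_rot: [0.193, -3.132, 0.015]
contact_force: [0.4, 0.1, -0.2]
opening: 0.0291
```

Call:
{"api": "jog_arm", "payload": {"steps": [{"dx":0.0,"dy":0.0,"dz":0.2,"twist":0.0},{"dx":0.0,"dy":0.0,"dz":0.6,"twist":0.0},{"dx":0.0,"dy":0.0,"dz":1.2,"twist":0.0},{"dx":0.0,"dy":0.0,"dz":1.9,"twist":0.0},{"dx":0.0,"dy":0.0,"dz":2.6,"twist":0.0}]}}

```text
t: 16.7
tool_pos: [0.5243, 0.2866, 0.2381]
tool_rot: [0.193, -3.133, 0.015]
contact_force: [0.4, 0.7, -0.9]
opening: 0.0292
```

Call:
{"api": "jog_arm", "payload": {"steps": [{"dx":0.0,"dy":-0.9,"dz":0.3,"twist":-1.0},{"dx":0.1,"dy":-1.8,"dz":0.3,"twist":-2.0},{"dx":0.2,"dy":-2.7,"dz":0.3,"twist":-3.0},{"dx":0.4,"dy":-3.6,"dz":0.3,"twist":-4.0},{"dx":0.6,"dy":-4.5,"dz":0.3,"twist":-5.0}]}}

```text
t: 17.32
tool_pos: [0.5605, 0.0148, 0.2574]
tool_rot: [-1.156, -2.916, 0.01]
contact_force: [1.4, -0.5, -0.1]
opening: 0.0292
```

```bash
cat > chk.py <<'E'
from ov import *
import sys
def chk(tag):
    A=grab('top','top'+tag);B=grab('side','side'+tag)
    cv2.imwrite(f'pics/v{tag}.png',np.hstack([crop(A,(165,255,175,265),4),crop(B,(110,200,240,330),4)]))
    for nm,im in(('top',A),('side',B)):
        W=pts(im).reshape(-1,3);W=W[~np.isnan(W[:,0])];rk=[.5295,.2425,.122];L=loc(rk,W)
        s=(L[:,2]>.07)&(L[:,2]<.125)&(abs(L[:,0])<.057);out=[]
        for cy in(.044,0,-.044):
            h=W[s&(abs(L[:,1]-cy)<.016)]
            r=least_squares(lambda p:disc(loc(p[:3],h),0,p[3]),[*glob(rk,[[0,cy,0]])[0][:2],.122,.062],loss='soft_l1',f_scale=.003,x_scale=[.01,.01,.05,.01]);out.append(r.x)
            print(nm,cy,r.x.round(4),len(h))
        m=out[1];print(' rel to middle',loc([*m[:2],.122],np.array([[o[0],o[1],o[3]-m[3]] for o in out])).round(4).tolist())
E
python3 - <<'E'
from chk import *
o=st();r=o['tool_rot'];print(2*np.degrees(np.arctan2(r[1],r[0]))%180-90)
chk('11')
E
```

```text
{'t': np.float64(17.325), 'tool_pos': array([0.5605, 0.0148, 0.2574]), 'tool_rot': array([-1.1564, -2.9157,  0.0102]), 'contact_force': array([ 1.4227, -0.5366, -0.0769]), 'opening': np.float64(0.0292)}
46.73261888572145
top 0.044 [0.5252 0.2847 0.1301 0.0603] 262
top 0 [0.5306 0.2417 0.1232 0.0609] 247
top -0.044 [0.5363 0.1981 0.1214 0.0616] 227
 rel to middle [[-0.0001, 0.0433, -0.0007], [0.0, 0.0, 0.0], [0.0003, -0.044, 0.0007]]
side 0.044 [0.5218 0.2858 0.1516 0.0639] 188
side 0 [0.5264 0.2432 0.1466 0.0632] 197
side -0.044 [0.5331 0.1996 0.1388 0.0641] 245
 rel to middle [[0.0006, 0.0429, 0.0007], [0.0, 0.0, 0.0], [0.0013, -0.0441, 0.0009]]
```

View pics/v11.png

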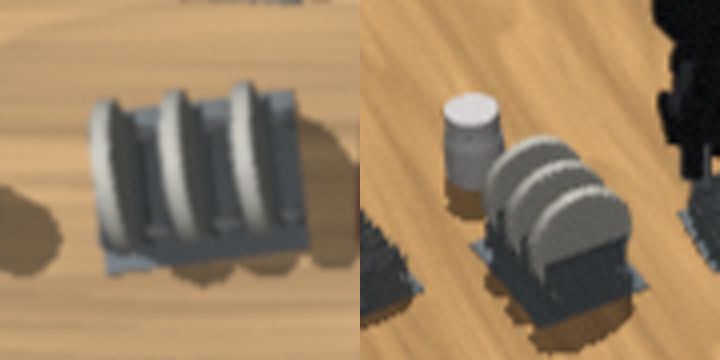

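The blank is seated, matching its neighbours in height within 1 mm and standing at +43 to 44 mm. Next I locate the open lid's bar.

```bash
python3 - <<'E'
from ov import *
box=[.5255,-.2075,.107]
for nm in('top11','side11'):
    im=dict(np.load(f'pics/{nm}.npz'));W=pts(im).reshape(-1,3);W=W[~np.isnan(W[:,0])];L=loc(box,W)
    h=L[(L[:,2]>.160)&(L[:,2]<.19)&(L[:,0]>.115)&(L[:,0]<.16)&(abs(L[:,1])<.05)];print(nm,len(h),np.median(h,0).round(4),np.percentile(h[:,1],[2,98]).round(3))
A=dict(np.load('pics/top11.npz'));cv2.imwrite('pics/v12.png',crop(A,(120,250,345,450),4))
print(glob(box,[[.133,0,.171]]))
E
```

```text
top11 205 [0.1326 0.0018 0.1729] [-0.042  0.045]
side11 129 [ 0.1288 -0.0015  0.1742] [-0.044  0.042]
[[ 0.65773937 -0.19329614  0.171     ]]
```

View pics/v12.png

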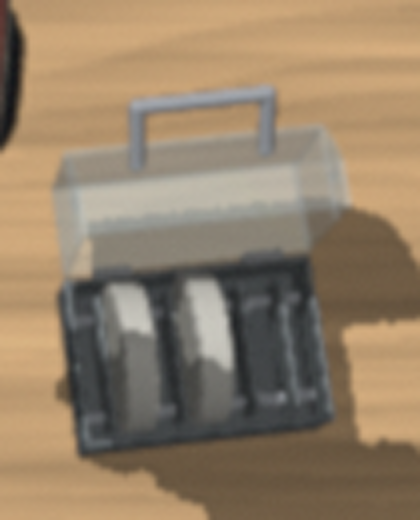

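The lid is fully open and the bar is at (0.657, -0.193, 0.171). The thin blank's slot is empty and the two thick blanks are undisturbed.

Call:
{"api": "jog_arm", "payload": {"steps": [{"dx":0.4,"dy":-0.8,"dz":0.0,"twist":-1.0},{"dx":0.8,"dy":-1.6,"dz":0.0,"twist":-2.0},{"dx":1.2,"dy":-2.4,"dz":0.0,"twist":-3.0},{"dx":1.6,"dy":-3.2,"dz":0.0,"twist":-4.05},{"dx":1.61,"dy":-3.47,"dz":0.0,"twist":-4.05}]}}

```text
t: 18.05
tool_pos: [0.6584, -0.198, 0.2571]
tool_rot: [-2.096, -2.33, 0.01]
contact_force: [0.1, -0.0, 0.0]
opening: 0.0293
```

Call:
{"api": "jog_arm", "payload": {"steps": [{"dx":0.0,"dy":0.0,"dz":0.0,"twist":0.0}]}}

```text
t: 18.18
tool_pos: [0.6582, -0.198, 0.2573]
tool_rot: [-2.094, -2.331, 0.009]
contact_force: [0.2, -0.2, 0.1]
opening: 0.0291
```

Call:
{"api": "jog_arm", "payload": {"steps": [{"dx":-0.02,"dy":0.06,"dz":-0.5,"twist":0.0},{"dx":-0.02,"dy":0.06,"dz":-1.0,"twist":0.0},{"dx":-0.02,"dy":0.06,"dz":-1.4,"twist":0.0},{"dx":-0.02,"dy":0.06,"dz":-1.7,"twist":0.0},{"dx":-0.02,"dy":0.06,"dz":-1.75,"twist":0.0}]}}

```text
t: 18.8
tool_pos: [0.6562, -0.193, 0.151]
tool_rot: [-2.091, -2.331, 0.01]
contact_force: [0.6, 0.3, 1.9]
opening: 0.0291
```

Call:
{"api": "jog_arm", "payload": {"steps": [{"dx":0.0,"dy":0.0,"dz":0.0,"twist":0.0},{"dx":0.0,"dy":0.0,"dz":0.0,"twist":0.0},{"dx":0.0,"dy":0.0,"dz":0.0,"twist":0.0}], "gripper": 212, "newtons": 20}}

```text
t: 19.18
tool_pos: [0.6567, -0.1932, 0.1521]
tool_rot: [-2.092, -2.332, 0.009]
contact_force: [-0.6, 0.2, -0.4]
opening: 0.0144
```

```bash
python3 - <<'E'
from ov import *
o=st()
cv2.imwrite('pics/v13.png',crop(grab('side','side13'),(160,270,300,400),5))
E
```

```text
{'t': np.float64(19.175), 'tool_pos': array([ 0.6567, -0.1932,  0.1521]), 'tool_rot': array([-2.092 , -2.332 ,  0.0089]), 'contact_force': array([-0.5772,  0.242 , -0.4316]), 'opening': np.float64(0.0144)}
```

View pics/v13.png

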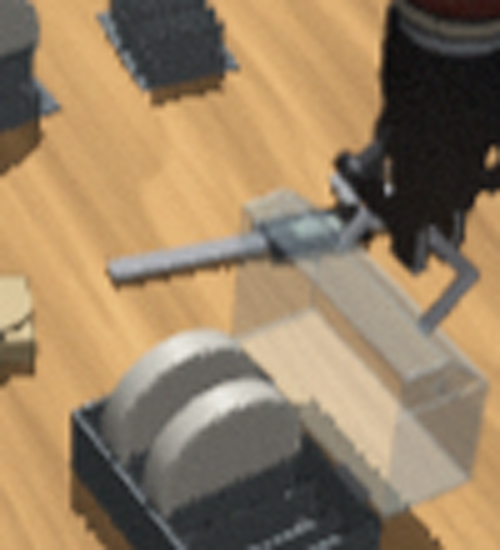

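Call:
{"api": "jog_arm", "payload": {"steps": [{"dx":-0.17,"dy":-0.02,"dz":0.09,"twist":0.0},{"dx":-0.4,"dy":-0.04,"dz":0.19,"twist":0.0},{"dx":-0.7,"dy":-0.08,"dz":0.3,"twist":0.0},{"dx":-1.0,"dy":-0.11,"dz":0.35,"twist":0.0},{"dx":-1.25,"dy":-0.13,"dz":0.37,"twist":0.0}]}}

```text
t: 19.85
tool_pos: [0.5806, -0.2014, 0.1752]
tool_rot: [-2.093, -2.332, 0.009]
contact_force: [0.6, -0.1, 0.9]
opening: 0.0146
```

```bash
python3 -c "
from h import *
o=st();print(((o['tool_pos']-[.6567,-.1932,.1521])/.06).round(3))"
```

```text
{'t': np.float64(19.85), 'tool_pos': array([ 0.5806, -0.2014,  0.1752]), 'tool_rot': array([-2.0933, -2.3324,  0.0091]), 'contact_force': array([ 0.6339, -0.0693,  0.8627]), 'opening': np.float64(0.0146)}
[-1.269 -0.137  0.385]
```

Call:
{"api": "jog_arm", "payload": {"steps": [{"dx":-0.2,"dy":-0.02,"dz":-0.02,"twist":0.0},{"dx":-0.45,"dy":-0.05,"dz":-0.06,"twist":0.0},{"dx":-0.73,"dy":-0.08,"dz":-0.13,"twist":0.0},{"dx":-1.0,"dy":-0.11,"dz":-0.24,"twist":0.0},{"dx":-1.25,"dy":-0.14,"dz":-0.37,"twist":0.0}]}}

```text
t: 20.48
tool_pos: [0.5043, -0.2098, 0.1522]
tool_rot: [-2.093, -2.332, 0.01]
contact_force: [0.4, 0.1, -0.6]
opening: 0.0142
```

Call:
{"api": "jog_arm", "payload": {"steps": [{"dx":-0.16,"dy":-0.02,"dz":-0.11,"twist":0.0},{"dx":-0.31,"dy":-0.03,"dz":-0.23,"twist":0.0},{"dx":-0.45,"dy":-0.05,"dz":-0.37,"twist":0.0},{"dx":-0.57,"dy":-0.06,"dz":-0.5,"twist":0.0},{"dx":-0.67,"dy":-0.07,"dz":-0.64,"twist":0.0}]}}

```text
t: 21.1
tool_pos: [0.4636, -0.214, 0.1132]
tool_rot: [-2.093, -2.332, 0.01]
contact_force: [-0.5, 0.7, -0.1]
opening: 0.0145
```

```bash
python3 - <<'E'
from ov import *
o=st()
cv2.imwrite('pics/v14.png',crop(grab('side','side14'),(190,290,290,400),5));st()
E
```

```text
{'t': np.float64(21.1), 'tool_pos': array([ 0.4636, -0.214 ,  0.1132]), 'tool_rot': array([-2.0926, -2.3317,  0.0097]), 'contact_force': array([-0.4732,  0.7056, -0.0561]), 'opening': np.float64(0.0145)}
{'t': np.float64(21.15), 'tool_pos': array([ 0.4623, -0.2136,  0.1118]), 'tool_rot': array([-2.091 , -2.3295,  0.0112]), 'contact_force': array([-0.8   , -1.0301, -1.3258]), 'opening': np.float64(0.014)}
```

View pics/v14.png

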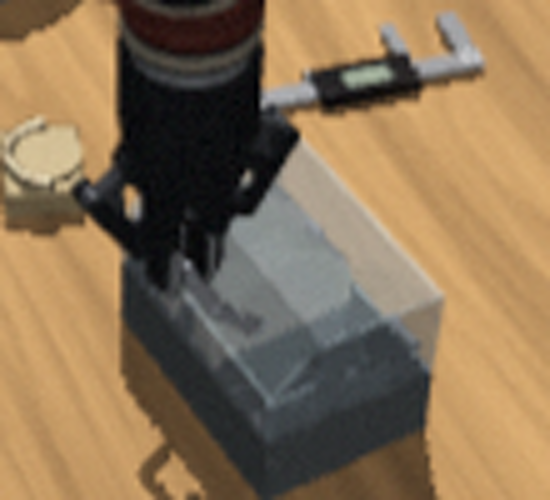

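The lid is almost shut. I follow it down, open the fingers and let it settle.

Call:
{"api": "jog_arm", "payload": {"steps": [{"dx":-0.04,"dy":0.0,"dz":-0.08,"twist":0.0},{"dx":-0.06,"dy":0.0,"dz":-0.13,"twist":0.0},{"dx":-0.06,"dy":0.0,"dz":-0.13,"twist":0.0},{"dx":-0.06,"dy":0.0,"dz":-0.13,"twist":0.0},{"dx":-0.06,"dy":0.0,"dz":-0.13,"twist":0.0}], "gripper": 165}}

```text
t: 21.78
tool_pos: [0.459, -0.2138, 0.1043]
tool_rot: [-2.091, -2.33, 0.011]
contact_force: [0.1, 0.2, 0.4]
opening: 0.0302
```

Call:
{"api": "jog_arm", "payload": {"steps": [{"dx":0.0,"dy":0.0,"dz":0.0,"twist":0.0},{"dx":0.0,"dy":0.0,"dz":0.4,"twist":0.0},{"dx":0.0,"dy":0.0,"dz":0.9,"twist":0.0},{"dx":0.0,"dy":0.0,"dz":1.6,"twist":0.0},{"dx":0.0,"dy":0.0,"dz":2.4,"twist":0.0}]}}

```text
t: 22.4
tool_pos: [0.4586, -0.2135, 0.2489]
tool_rot: [-2.09, -2.329, 0.011]
contact_force: [1.2, -0.6, -0.5]
opening: 0.0304
```

Call:
{"api": "jog_arm", "payload": {"steps": [{"dx":0.0,"dy":0.9,"dz":0.2,"twist":0.0},{"dx":0.0,"dy":1.8,"dz":0.2,"twist":0.0},{"dx":0.0,"dy":2.7,"dz":0.2,"twist":0.0},{"dx":0.0,"dy":3.4,"dz":0.2,"twist":0.0},{"dx":0.0,"dy":3.5,"dz":0.2,"twist":0.0}]}}

```text
t: 23.02
tool_pos: [0.4584, -0.0015, 0.2612]
tool_rot: [-2.086, -2.333, 0.011]
contact_force: [0.2, -1.2, 0.2]
opening: 0.0303
```

```bash
python3 - <<'E'
from chk import *
st();chk('15')
box=[.5255,-.2075,.107]
for nm in('top','side'):
    im=dict(np.load(f'pics/{nm}15.npz'));W=pts(im).reshape(-1,3);W=W[~np.isnan(W[:,0])];L=loc(box,W)
    h=L[(L[:,2]>.117)&(L[:,2]<.145)&(L[:,0]>-.085)&(L[:,0]<-.055)&(abs(L[:,1])<.045)];t=L[(abs(L[:,0]-.02)<.03)&(abs(L[:,1])<.07)&(L[:,2]>.06)]
    i0=dict(np.load(f'pics/{nm}0.npz'));W0=pts(i0).reshape(-1,3);W0=W0[~np.isnan(W0[:,0])];L0=loc(box,W0)
    h0=L0[(L0[:,2]>.117)&(L0[:,2]<.145)&(L0[:,0]>-.085)&(L0[:,0]<-.055)&(abs(L0[:,1])<.045)]
    print(nm,'bar now',np.median(h,0).round(4),'start',np.median(h0,0).round(4))
cv2.imwrite('pics/f_side.png',dict(np.load('pics/side15.npz'))['frame'][:,:,::-1]);cv2.imwrite('pics/f_top.png',dict(np.load('pics/top15.npz'))['frame'][:,:,::-1])
E
```

```text
{'t': np.float64(23.025), 'tool_pos': array([ 0.4584, -0.0015,  0.2612]), 'tool_rot': array([-2.0862, -2.3335,  0.0108]), 'contact_force': array([ 0.1864, -1.215 ,  0.2033]), 'opening': np.float64(0.0303)}
top 0.044 [0.5248 0.2845 0.1268 0.0615] 257
top 0 [0.5303 0.2416 0.1183 0.0606] 248
top -0.044 [0.536  0.198  0.1258 0.061 ] 228
 rel to middle [[-0.0003, 0.0432, 0.001], [0.0, 0.0, 0.0], [0.0004, -0.0439, 0.0004]]
side 0.044 [0.5234 0.2865 0.1163 0.0664] 90
side 0 [0.5274 0.2432 0.125  0.0634] 113
side -0.044 [0.5313 0.1987 0.1383 0.0629] 203
 rel to middle [[0.0013, 0.0435, 0.003], [0.0, 0.0, 0.0], [-0.0016, -0.0446, -0.0004]]
top bar now [-0.0649  0.0007  0.1267] start [-0.0651  0.0005  0.1267]
side bar now [-0.069  -0.0033  0.1277] start [-0.0691 -0.0029  0.1278]
```

View pics/f_side.png

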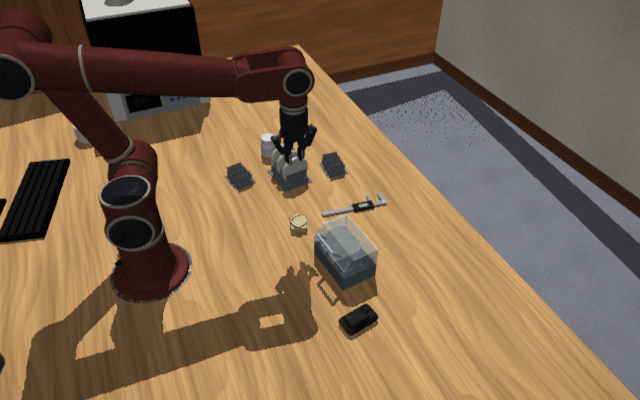

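View pics/f_top.png

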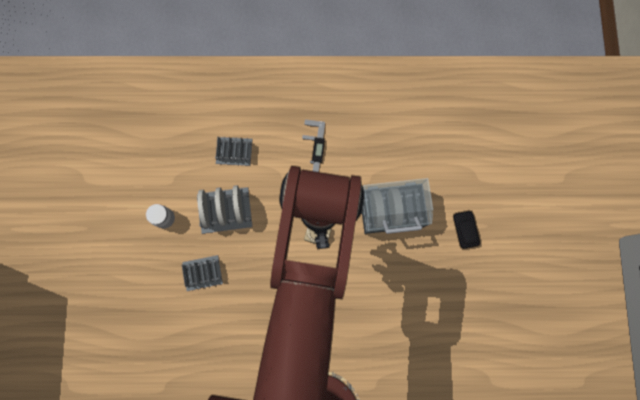

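The lid is shut with its bar back at the starting position. The three thin blanks stand in the rack at about (225,208), the bystanders are in place, and the arm is clear of everything. I hand the job in.

```bash
python3 -c "
from h import *
print(ctrl.finish_job());st()"
```

```text
the job is handed in; nothing more can be done
None
the job is handed in; nothing more can be done
```

The job is handed in, at about 23 s of the 66 s allowed; it reports no verdict. I opened the lid and took the thin blank from the box's y = -47 mm slot. I lowered it into the rack's free slot until it rested on the rods, let go, closed the lid and moved the arm clear.

**What the last checks showed:**
- **Thin blank:** the top camera puts it 43.2 mm to the +y side of the middle blank (44 is nominal). It is within 1 mm of that blank in x and height, and its axis is within 0.01 rad. It rested on the rods at the expected height, with no sideways force on the way in.
- **Lid:** the bar is within about 0.5 mm of where it was at the start, so it is shut.
- **Other things:** the other rack blanks stayed in place, and the thick blanks and bench items look unmoved in the pictures. I did not measure the thick blanks and bench items again.

**Where checks disagreed:**
- **Camera offset:** the two cameras differ by 2–4 mm in absolute position, so I judged positions relative to the neighbouring blanks and by contact force.
- **Last side view:** it gave the thin blank's height as 3 mm above its neighbour. The gripper partly hid the blank then; with the clearer view before that, the same camera gave 0.7 mm.

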